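# Chuck the grater in the kitchen drive

## Robot

A 6-joint arm with a two-finger parallel gripper is mounted at the origin on the work surface. World frame = base frame: x ahead of the robot, y to its left, z up, the work surface at z = 0. Lengths are in mm, angles in degrees, forces in N, time in s.
With the tool pointing down it reaches from about 300 to 850 mm from the base axis. Payload 4.2 kg.
Tool frame: the origin (TCP) lies between the finger pads; the fingertips stand 11 mm ahead of it and the grasp point (between the pads) lies 8 mm behind it (env.tips_ahead is the distance from the TCP to the fingertips, in mm); z points along the fingers, y is the line along which they close (so a half turn about z gives the same grasp; the last joint's range is limited). The gripper opens to 91 mm and grips with 3 to 60 N. Pads are 32 mm wide; open, the fingers measure 118 mm over their backs; the gripper's body (76 mm by 178 mm) begins 60 mm behind the grasp point.
Start: joints at [70.474, 18.312, 89.639, -0, 72.044, -1.146], TCP at [181.315, 545.68, 224.976] pointing down, gripper open.
Joint ranges: [-177.97, 177.97], [-48.28, 115.42], [12.27, 149.76], [-77.06, 257.06], [2.81, 150.46], [-146.56, 146.56]. Speed limits (degrees/s): [147.25, 147.25, 180, 180, 180, 180].

## Interface

Orientations are given as [roll, pitch, yaw] about the fixed x, y, z axes, in that order (R = Rz(yaw) Ry(pitch) Rx(roll)).
In Python, from workcell import env, cams gives the robot as it stands.
- The arm moves only by the tool step_arm, never from a script. Its arguments are lists of equal length, an entry for each row: "linear": the shift along the tool's x, y, z in units of 30 cm (1.0 is 30 cm), a list of three; "turn": the turn about the tool's z in units of 360 degrees (1.0 is 360 degrees). In form: {"linear": [[tx, ty, tz], ...], "turn": [turn, ...]}. A call has 1 to 20 rows; each row is the pose to reach, as a shift and turn from the pose commanded when the call began, along the tool's axes at that moment, turning the shorter way round; what a row does not reach only later rows make up. A row lasts 1/8 s, in which the tool goes at most 62.5 mm and 10.7 degrees, less where a joint would pass 70% of its speed; a pose out of reach is approached as far as the arm can. A call with a number of a shift or a turn outside -1 to 1 is refused whole. A call with a gripper value outside its range is refused whole. "fingers" is the closure, from -1 (fully open) to 1 (shut), so that 0 is half open, set as the call begins (left out, the last holds). The fingers move at their own pace and stop on an object; "force" is the grip in N (left out, the last holds). Time passes only in rows, so rows that repeat a pose let the fingers close. It gives the time, the measured TCP pose, the force, the opening and the grip force at its end, in the units of the state.
- env.state(): the state, without advancing time (a new reading comes with each control period).
- cams.grab_frame(name): name is "scene" or "top"; returns a dict with "color" (480x640x3 uint8, blue, green, red), "fx", "fy", "cx", "cy" (pixels), "dist" ([k1, k2, p1, p2, k3] as OpenCV has them; the pictures are not rectified), "extrinsics" (4x4, takes a point from camera to world coordinates). Camera axes: x right, y down, z forward; pixel columns grow to the right and rows downward; lengths in mm; the calibration is good to about 2 mm. A picture is of the moment at which its call begins. There is no depth.
- env.job_done(): hands the job in; it is judged then, once.
The state is a dict: "time_s": time; "qpos": joint angles; "qvel": joint speeds; "effort": joint torques, N m; "ee_pos": TCP position; "ee_rot": TCP orientation; "force": force on the tool from outside, world axes, zero at the start; "torque": the same for the moment, N m; "gripper_width": finger opening in mm; "gripper_force": force on a finger pad.
Only numpy, scipy, OpenCV 4.12 (cv2) and the standard library are available. Lean on these libraries where they do the work, as an engineer would, in place of code of your own. Each camera call takes 0.05 s, during which the arm holds its last target. There are 200 camera calls.

## Task

Take the four-sided grater out of its wooden storage sleeve, lay its head on the ledge of the attachment drive with its shank pushed fully home in the open chuck, then turn the chuck's spoked sleeve to tighten the three jaws firmly on the shank. Its head is boxed in and its shank has to go in the chuck, so draw it out by the shank, put it down and take it again by the head. Leave the round slicer, the mug, the oil bottle and the salt jar where they are.

Things in the scene. Friction and masses are not known exactly. Their poses are not given: they have to be found in the camera images.
- grater: Steel four-sided rotary grater: square slotted head 70 long (x) by 40 by 40, and a round shank of 16 diameter, 56 long, centred on its -x end. 0.15 to 0.3 kg. Origin: centre of the head's underside; x runs from the shank towards the head's far end, z up. Starts lying on the counter, the whole head inside a wooden storage sleeve, the shank sticking out.
- head_centre (a point): Centre of the grater's head (20 mm above its underside); axes as grater
- shank_tip (a point): Centre of the free end of the grater's shank, 91 mm from the head's centre along the grater's -x; axes as grater
- bay_a: Fixed wooden storage sleeve of the grater: walls from x = -36 to +48, 58 wide, 52 high, inside 46 wide and 46 high, no floor; back wall at +x; lips over the top leave a 22 slot where the head shows. Open at -x, where the attachment slides out. Origin on the counter below the head's centre.
- bay_b: The same storage sleeve for the round slicer (the two may be swapped)
- slicer: The other attachment: round steel drum of 40 diameter and 70 long on the same shank, in the other storage sleeve; to be left. Origin below the drum's centre
- drive: Fixed white attachment drive. Chuck axis level, along the drive's x, 110 above the counter, opening towards -x. Origin on the counter below the middle plane of the chuck's sleeve. Housing x = +35 to +225, 125 wide, top at 140. Foot plate 26 high, 110 wide, x = -105 to +225.
- chuck_mouth (a point): On the chuck's axis in the plane of the jaws' front ends (drive's x = -34); axes as the drive. The bore ends 52 mm behind it (+x): a shank that is home has its tip there, and the head stands 4 mm clear of the jaws. Three jaws, 20 long, one on top and two below, at 120 degrees, 14 mm from the axis when fully open.
- ledge (a point): Middle of the top of the drive's flat steel ledge in front of the chuck, 88.5 above the counter, 95 long (along the drive's x) by 64 wide; it begins 7 mm in front of the jaws. An attachment whose head lies on it has its shank 1.5 mm below the chuck's axis.
- chuck_sleeve_centre (a point): On the chuck's axis in the sleeve's middle plane; axes as the drive. The sleeve is an aluminium ring, 66 diameter, 24 long, with four round steel spokes of 12 diameter standing out radially in this plane, 90 degrees apart, to 73 mm from the axis. At joint value 0 one points straight up.
- sleeve (a joint): Turn of the chuck's sleeve (rad): 0 open, to 3.6; grows clockwise as seen facing the chuck (its upper side goes to the drive's -y). Closes each jaw by 2.5 mm per rad: they meet a 16 mm shank near 2.4. Stiff (0.2 N m, 4 N pushed at 50 mm from the axis), stays where left; about 0.5 N m (10 N at 50 mm) tightens it well.
- jaw0: Top jaw of the chuck, dark steel, 20 by 9 by 14; origin on the chuck's axis when fully open, moving with the jaw
- jaw1: Second jaw of the chuck, below on the drive's +y side; likewise
- jaw2: Third jaw of the chuck, below on the drive's -y side; likewise
- mug: White mug, 70 diameter, 80 high; origin under its centre; to be left
- oil: Green glass oil bottle, 60 diameter, 190 high; origin under its centre; to be left
- salt: Blue ceramic salt jar, 64 diameter, 100 high; origin under its centre; to be left
There are look-alikes about, which are no part of the job. What is shaped like the bay_a but red or yellow is not meant.

How it is judged (in metres and radians):
On the way, in this order (a step that is already met when the one before it is completed fails the run):
1. the grater has been drawn clear of its storage sleeve (horizontal distance between grater and bay_a above 0.075 m), for 0.1 s.
2. the shank is home in the chuck (tip at least 44 mm behind the jaws' front) while the jaws are still open (sleeve below 1.6 rad) (x of shank_tip in the frame of chuck_mouth above 0.044 m and distance between shank_tip and chuck_mouth below 0.06 m and value of joint sleeve below 1.6 rad), for 0.2 s.
At the end, for the whole second after the job is handed in: The grater's shank sits in the chuck with its tip at least 44 mm behind the jaws' front, in line with the chuck's axis within 0.09 rad, each of the three jaws presses on it with more than 5 N, and it is at rest (x of shank_tip in the frame of chuck_mouth above 0.044 m and distance between shank_tip and chuck_mouth below 0.06 m and angle between the x axis of grater and the x axis of drive, either way round below 0.09 rad and contact force between each of jaw0, jaw1, jaw2 and grater above 5 N and linear speed of grater below 0.02 m/s); the robot touches nothing.
It fails at once if the slicer is moved more than 30 mm (distance of slicer from where it was at the start of the episode above 0.03 m).
It fails at once if the mug, oil bottle or salt jar is moved more than 30 mm (distance of any of mug, oil, salt from where it was at the start of the episode above 0.03 m).
It also fails if it takes over 72 s, if anything falls off the work surface, if the arm or the gripper's body presses on something with over 40 N, if the wrist force passes 120 N, or if a joint passes its speed limit or range.

## Working session

There is one attempt and no reset: what is moved stays moved. The work goes in short steps, Python scripts to look and compute and a tool call to move; the robot and the scene stay as the last step left them, time stands still between calls to the robot, and variables do not carry over. Pictures are saved under pics/ and viewed, at most 10 in all, crops included, and the job is handed in when it is done.

Besides the shell and the picture viewer there is one more tool, called as name([rows], argument=value, ...), one row to a line, values as JSON. step_arm: Moves the arm, as the interface text tells. Its arguments: {"type":"object","properties":{"linear":{"type":"array"},"turn":{"type":"array"},"fingers":{"type":"number"},"force":{"type":"number"}},"required":["linear","turn"]}

```bash
mkdir -p pics
python3 - <<'E'
from workcell import env,cams
import cv2,numpy as np
for n in("scene","top"):
    f=cams.grab_frame(n);cv2.imwrite(f"pics/{n}0.png",f["color"])
    print(n,f["fx"],f["cx"],f["cy"],f["dist"],np.round(f["extrinsics"],3).tolist())
print(env.state())
E
```

```text
scene 447.5705986011171 321.07920308782974 248.27155116874152 [-0.00342801  0.          0.          0.          0.        ] [[-0.292, 0.726, -0.623, 1065.261], [0.956, 0.21, -0.204, 300.791], [-0.017, -0.655, -0.755, 829.296], [0.0, 0.0, 0.0, 1.0]]
top 563.0833449515889 320.05761013100386 231.73000148776208 [-0.15158639  0.          0.          0.          0.        ] [[-0.026, -0.991, 0.13, 279.719], [-1.0, 0.025, -0.01, 128.335], [0.007, -0.13, -0.992, 1353.645], [0.0, 0.0, 0.0, 1.0]]
{'time_s': 0.1, 'qpos': array([ 7.04748792e+01,  1.83449190e+01,  8.96996919e+01,  4.93385382e-05,
        7.20446883e+01, -1.14625947e+00]), 'qvel': array([ 0.05791908, -0.07854637, -0.25501196,  0.01591567,  0.00902385,
       -0.06512609]), 'effort': array([-7.92613173e-04, -4.13340425e+01, -2.32510775e+01,  7.28317047e-02,
        4.22794861e-02, -6.40171947e-05]), 'ee_pos': array([181.15026024, 545.2499076 , 224.23314927]), 'ee_rot': array([-1.79910720e+02, -1.83330303e-03,  1.61621122e+02]), 'force': array([-0.13836279,  0.29707057, -0.41526312]), 'torque': array([0.02646279, 0.02593942, 0.01494445]), 'gripper_force': 0.0, 'gripper_width': 91.26955306659241}
```

View pics/scene0.png

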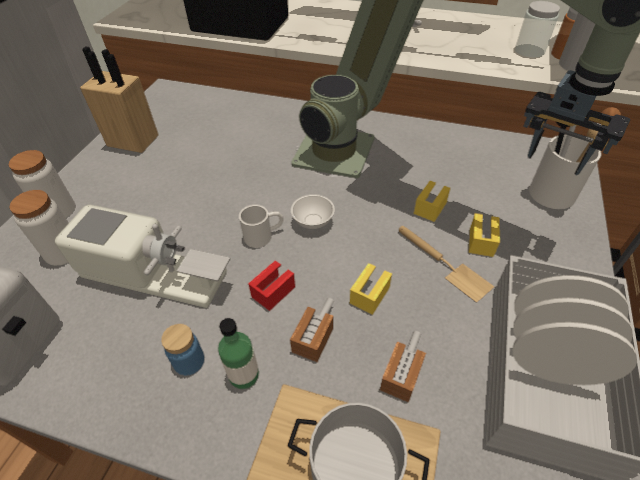

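View pics/top0.png

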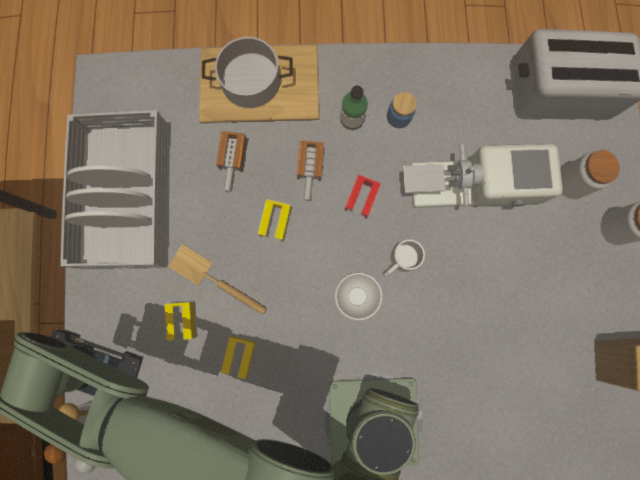

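Scene: two brown sleeves, at (313,333) and (404,370) in the scene view, and (310,160) and (231,155) in the top view. The drive is at the left in the scene view and at the right in the top view, with its chuck opening towards +y near (450,175). I'll zoom in to tell the grater from the slicer.

Run:
```python
import cv2,numpy as np
s=cv2.imread("pics/scene0.png");t=cv2.imread("pics/top0.png")
r=lambda im,x,y,w,h:cv2.resize(im[y:y+h,x:x+w],(400,300),interpolation=cv2.INTER_CUBIC)
cv2.imwrite("pics/z0.png",np.vstack([np.hstack([r(s,290,290,160,120),r(t,200,110,160,120)]),np.hstack([r(s,110,200,160,120),r(t,395,120,160,120)])]))
```

```text
(no output)
```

View pics/z0.png

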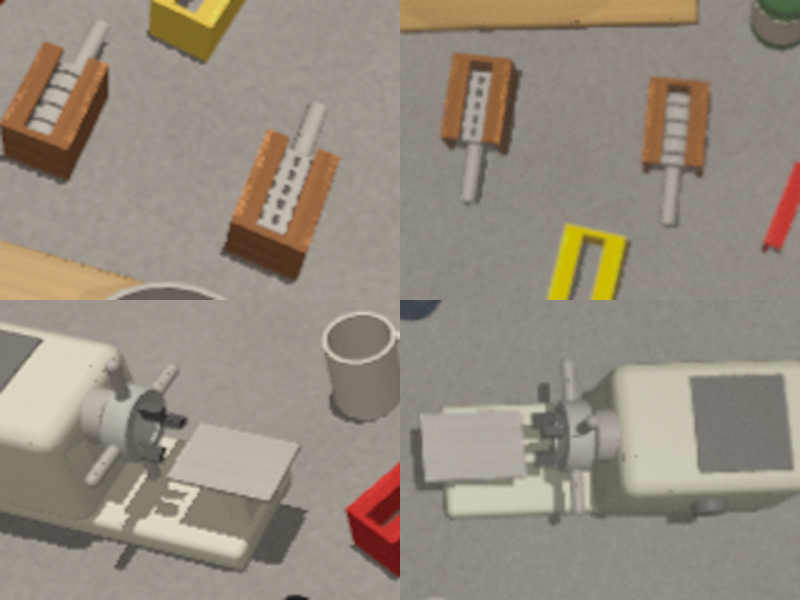

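The slotted grater is in the left-hand sleeve of the top view, with its shank tip near (228,190). The ringed drum at (310,160) is the slicer. The drive's ledge is at about (424,178), with one spoke up. Next I'll measure these.

```bash
cat > h.py <<'E'
import cv2,numpy as np
from workcell import env,cams
def ray(f,uv,z):
    K=np.array([[f["fx"],0,f["cx"]],[0,f["fy"],f["cy"]],[0,0,1]]);E=np.array(f["extrinsics"])
    p=cv2.undistortPoints(np.float64(uv).reshape(-1,1,2),K,np.float64(f["dist"])).reshape(-1,2)
    d=np.c_[p,np.ones(len(p))]@E[:3,:3].T;o=E[:3,3]
    return o+d*((np.atleast_1d(z)-o[2])/d[:,2])[:,None]
def big(m,box):
    x,y,w,h=box;k=np.zeros_like(m);k[y:y+h,x:x+w]=m[y:y+h,x:x+w]
    c=max(cv2.findContours(k,cv2.RETR_EXTERNAL,cv2.CHAIN_APPROX_NONE)[0],key=cv2.contourArea)
    return c
def rect(f,m,box,z):
    c=big(m,box);P=ray(f,c.reshape(-1,2),z)[:,:2].astype(np.float32)
    r=cv2.minAreaRect(P);return r,c
E
python3 - <<'E'
from h import *
F={n:cams.grab_frame(n) for n in("top","scene")}
def msk(im):
    h,s,v=cv2.split(cv2.cvtColor(im,cv2.COLOR_BGR2HSV));return h,s,v
for n,boxes in {"top":dict(brown=(205,115,55,90),shank=(215,160,25,40),ledge=(400,158,50,45),pad=(505,145,55,50),hous=(475,135,95,80)),
 "scene":dict(brown=(370,325,65,80),shank=(395,325,35,35),ledge=(175,245,60,40))}.items():
    f=F[n];im=f["color"];h,s,v=msk(im);o=im.copy()
    M=dict(brown=((h<20)&(s>110)),shank=((s<45)&(v>145)),ledge=((s<18)&(v>150)),pad=((v<140)&(s<60)),hous=(v>150))
    for k,b in boxes.items():
        z=dict(brown=52,shank=24,ledge=88.5,pad=140,hous=140)[k]
        r,c=rect(f,np.uint8(M[k])*255,b,z)
        print(n,k,len(c),np.round(r[0],1),np.round(r[1],1),round(r[2],1),np.round(cv2.boxPoints(r),0).tolist())
        cv2.drawContours(o,[c],-1,(0,0,255) if k!="shank" else (255,0,0),1)
    F[n]["o"]=o
c=lambda im,x,y,w,h:cv2.resize(im[y:y+h,x:x+w],(400,300),interpolation=cv2.INTER_NEAREST)
t,s=F["top"]["o"],F["scene"]["o"]
cv2.imwrite("pics/m0.png",np.vstack([np.hstack([c(s,340,310,120,90),c(t,180,115,120,90)]),np.hstack([c(s,140,220,120,90),c(t,395,120,120,90)])]))
print(F["top"]["color"][180,425],F["scene"]["color"][265,205],F["top"]["color"][180,228],F["top"]["color"][215,330],F["scene"]["color"][345,414])
E
```

```text
top brown 168 [654.  322.9] [61.1 86.2] 81.6 [[607.0, 299.0], [692.0, 286.0], [701.0, 347.0], [616.0, 359.0]]
top shank 48 [589.2 335.1] [11.4 53.2] 81.9 [[562.0, 333.0], [615.0, 326.0], [616.0, 337.0], [564.0, 344.0]]
top ledge 1 [534.6 -84.6] [0. 0.] 0.0 [[535.0, -85.0], [535.0, -85.0], [535.0, -85.0], [535.0, -85.0]]
top pad 145 [ 569.9 -366.7] [88.7 89.3] 0.5 [[525.0, -322.0], [526.0, -412.0], [615.0, -411.0], [614.0, -322.0]]
top hous 259 [ 567.7 -334.7] [120.6 203.7] 1.1 [[505.0, -234.0], [509.0, -438.0], [630.0, -435.0], [626.0, -232.0]]
scene brown 218 [668.5 323.3] [ 56.8 105.5] 81.7 [[612.0, 303.0], [717.0, 288.0], [725.0, 344.0], [620.0, 359.0]]
scene shank 157 [586.9 334.5] [76.6 73.8] 16.4 [[540.0, 359.0], [560.0, 288.0], [634.0, 310.0], [613.0, 381.0]]Traceback (most recent call last):
  File "<stdin>", line 11, in <module>
  File "h.py", line 13, in rect
    c=big(m,box);P=ray(f,c.reshape(-1,2),z)[:,:2].astype(np.float32)
  File "h.py", line 10, in big
    c=max(cv2.findContours(k,cv2.RETR_EXTERNAL,cv2.CHAIN_APPROX_NONE)[0],key=cv2.contourArea)
ValueError: max() iterable argument is empty
```

Grater axis yaw is about −8.2° from both the sleeve and the shank. The sleeve origin is at about (648,324). The shank measures 53×11 mm, close to its nominal size. The ledge mask failed, so I'll redo it after this first move.

step_arm([
  [-0.745,-0.123,0],
  [-0.745,-0.123,0],
  [-0.745,-0.123,0],
  [-0.745,-0.123,0],
  [-0.745,-0.123,0],
  [-0.745,-0.123,0],
  [-0.745,-0.123,0],
  [-0.745,-0.123,0],
  [-0.745,-0.123,0],
], turn=[0.236,0.236,0.236,0.236,0.236,0.236,0.236,0.236,0.236], fingers=-1)

```text
time_s: 1.32
ee_pos: [381.7, 440.1, 224.8]
ee_rot: [-180.0, 0.0, 76.8]
force: [0.1, -0.4, 0.6]
gripper_width: 91.3
gripper_force: 0.0
```

```bash
cat >> h.py <<'E'
def rel(cur,tgt):
    """cur,tgt=(x,y,z,yaw) tool down -> linear, turn units"""
    a=np.radians(cur[3]);d=np.subtract(tgt[:3],cur[:3])
    t=[d[0]*np.cos(a)+d[1]*np.sin(a),d[0]*np.sin(a)-d[1]*np.cos(a),-d[2]]
    return np.round(np.array(t)/300,4).tolist(),round(((cur[3]-tgt[3]+180)%360-180)/360,4)
def st():
    s=env.state();print(round(s["time_s"],2),np.round(s["ee_pos"],1),np.round(s["ee_rot"],1),np.round(s["force"],1),np.round(s["qpos"],0),round(s["gripper_width"],1),round(s["gripper_force"],1))
    return s
E
python3 - <<'E'
from h import *
s=st();c=[*s["ee_pos"],s["ee_rot"][2]]
print(rel(c,(582,334.5,120,-8.2)))
F={n:cams.grab_frame(n) for n in("top","scene")}
for n,(x,y) in dict(top=(425,178),scene=(205,263)).items():
    im=F[n]["color"];print(n,im[y,x],cv2.cvtColor(im,cv2.COLOR_BGR2HSV)[y-1:y+2,x-1:x+2].reshape(-1,3).tolist())
    m=im.copy();k=np.zeros((482,642),np.uint8)
    cv2.floodFill(m,k,(x,y),(0,0,255),(3,3,3),(3,3,3),8)
    k=k[1:-1,1:-1]*255;r,cc=rect(F[n],k,(0,0,640,480),88.5)
    print(np.round(r[0],1),np.round(r[1],1),round(r[2],1),np.round(cv2.boxPoints(r),0).tolist());F[n]["o"]=m
cr=lambda im,x,y,w,h:cv2.resize(im[y:y+h,x:x+w],(400,300),interpolation=cv2.INTER_NEAREST)
cv2.imwrite("pics/m1.png",np.hstack([cr(F["scene"]["o"],140,220,120,90),cr(F["top"]["o"],395,120,120,90)]))
E
```

```text
1.32 [381.7 440.1 224.8] [-180.     0.    76.8] [ 0.1 -0.4  0.6] [48. 19. 89.  0. 72. 61.] 91.3 0.0
([-0.1898, 0.7304, 0.3492], np.float64(0.236))
top [168 177 183] [[18, 21, 184], [17, 20, 182], [19, 20, 181], [19, 20, 181], [18, 21, 183], [18, 18, 182], [16, 18, 184], [17, 19, 184], [17, 20, 182]]
[ 567.  -128.6] [63.5 95.2] 1.3 [[534.0, -82.0], [536.0, -177.0], [600.0, -175.0], [598.0, -80.0]]
scene [177 188 195] [[17, 25, 195], [17, 25, 195], [17, 26, 196], [18, 23, 196], [18, 24, 195], [17, 25, 196], [18, 24, 194], [18, 26, 195], [18, 26, 196]]
[ 566.6 -129.3] [62.  92.3] 1.0 [[535.0, -84.0], [536.0, -176.0], [598.0, -175.0], [597.0, -83.0]]
```

View pics/m1.png

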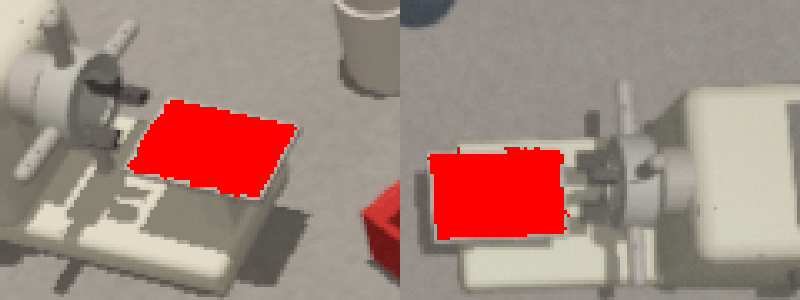

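The overlay fits the ledge cleanly in both views. Its centre is at (566.8,−129), it measures about 95×63 mm, and the drive's x axis is at yaw −88.8°. Now the shank.

step_arm([
  [-0.19,0.73,0.2],
  [-0.19,0.73,0.2],
  [-0.19,0.73,0.35],
  [-0.19,0.73,0.35],
  [-0.19,0.73,0.35],
  [-0.19,0.73,0.35],
  [-0.19,0.73,0.35],
  [-0.19,0.73,0.35],
  [-0.19,0.73,0.45],
  [-0.19,0.73,0.55],
  [-0.19,0.73,0.65],
  [-0.19,0.73,0.695],
  [-0.19,0.73,0.695],
], turn=[0.236,0.236,0.236,0.236,0.236,0.236,0.236,0.236,0.236,0.236,0.236,0.236,0.236])

```text
time_s: 3.05
ee_pos: [581.3, 334.0, 15.7]
ee_rot: [179.9, 0.1, -8.3]
force: [-0.5, 0.2, 0.1]
gripper_width: 91.0
gripper_force: 0.0
```

step_arm([
  [0,0,0],
  [0,0,0],
  [0,0,0],
  [0,0,0],
  [0,0,0],
  [0,0,0],
  [0,0,0],
  [0,0,0],
], turn=[0,0,0,0,0,0,0,0], fingers=1, force=25)

```text
time_s: 4.05
ee_pos: [581.8, 334.3, 16.5]
ee_rot: [-180.0, -0.0, -8.3]
force: [-1.0, 0.8, -0.4]
gripper_width: 15.5
gripper_force: 25.0
```

step_arm([
  [-0.03,0,0],
  [-0.06,0,0],
  [-0.1,0,0],
  [-0.14,0,0],
  [-0.18,0,0],
  [-0.22,0,0],
  [-0.26,0,0],
  [-0.3,0,0],
  [-0.34,0,0],
  [-0.36,0,0],
  [-0.36,0,0],
  [-0.36,0,0],
], turn=[0,0,0,0,0,0,0,0,0,0,0,0])

```text
time_s: 5.55
ee_pos: [474.8, 349.8, 16.4]
ee_rot: [180.0, 0.0, -8.3]
force: [-1.1, 0.3, -1.0]
gripper_width: 15.5
gripper_force: 25.0
```

step_arm([
  [0,0,0],
  [0,0,0],
  [0,0,0],
  [0,0,0],
  [0,0,-0.1],
  [0,0,-0.3],
  [0,0,-0.4],
  [0,0,-0.4],
], turn=[0,0,0,0,0,0,0,0], fingers=-1)

```text
time_s: 6.55
ee_pos: [476.3, 350.8, 139.2]
ee_rot: [-179.7, -0.3, -8.3]
force: [-0.9, -0.5, 0.0]
gripper_width: 90.6
gripper_force: 0.0
```

Run:
```python
from h import *
s=st();c=[*s["ee_pos"],s["ee_rot"][2]];f=cams.grab_frame("scene")
cv2.imwrite("pics/s1.png",cv2.resize(f["color"][230:410,310:550],(800,600)))
```

```text
6.55 [476.3 350.8 139.2] [-179.7   -0.3   -8.3] [-0.9 -0.5  0. ] [ 35.  23.  95.   0.  61. 134.] 90.6 0.0
```

View pics/s1.png

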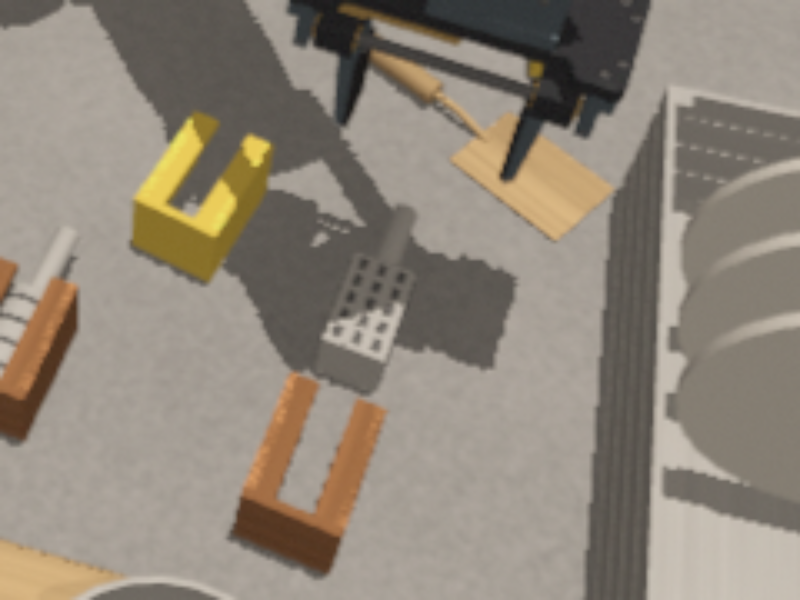

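The grater is out and lies flat clear of its sleeve. The far top edge of its head runs from (318,348) to (380,362) in the crop. I'll turn that into a position.

Run:
```python
from h import *
s=st();c=[*s["ee_pos"],s["ee_rot"][2]];f=cams.grab_frame("scene")
uv=np.array([[318,348],[380,362],[412,270],[355,254]])*0.3+[310,230]
P=ray(f,uv,40)[:,:2];print(P.round(1),P.mean(0))
print(rel(c,(541,340,140,-8.2)))
```

```text
6.6 [475.  349.9 137.1] [-1.799e+02 -1.000e-01 -8.300e+00] [-0.1 -0.7 -0.8] [ 35.  23.  95.   0.  61. 134.] 90.9 0.0
[[585.  316. ]
 [583.9 352.8]
 [514.  362.3]
 [512.1 326.5]] [548.75835736 339.42356953]
([0.2224, 0.001, -0.0098], np.float64(-0.0003))
```

step_arm([
  [0.12,0,0],
  [0.24,0,0],
  [0.24,0,0.1],
  [0.24,0,0.2],
  [0.24,0,0.3],
  [0.24,0,0.37],
  [0.24,0,0.4],
  [0.24,0,0.4],
], turn=[0,0,0,0,0,0,0,0])

```text
time_s: 7.65
ee_pos: [545.3, 338.9, 15.0]
ee_rot: [179.9, 0.1, -8.3]
force: [-0.4, -0.5, -0.1]
gripper_width: 91.5
gripper_force: 0.0
```

step_arm([
  [0,0,0],
  [0,0,0],
  [0,0,0],
  [0,0,0],
  [0,0,0],
  [0,0,-0.1],
  [0,0,-0.3],
  [0,0,-0.5],
  [0,0,-0.5],
], turn=[0,0,0,0,0,0,0,0,0], fingers=1, force=35)

```text
time_s: 8.78
ee_pos: [548.8, 341.0, 172.2]
ee_rot: [-179.6, -0.5, -8.3]
force: [0.5, 0.1, -2.6]
gripper_width: 40.0
gripper_force: 35.0
```

Run:
```python
from h import *
s=st();c=[*s["ee_pos"],s["ee_rot"][2]]
u=np.array([.021,-.9998])
for n,t in [("via",(500,60,170,91.2)),("pre",(*(np.array([566.8,-129])+(15.5-70)*u),170,91.2))]: print(n,np.round(t,1),rel(c,t))
f=cams.grab_frame("top")
cv2.imwrite("pics/t2.png",cv2.resize(f["color"][100:340,150:470],(800,600)))
```

```text
8.78 [548.8 341.  172.2] [-179.6   -0.5   -8.3] [ 0.5  0.1 -2.6] [ 31.  26.  85.   0.  68. 129.] 40.0 35.0
via [500.   60.  170.   91.2] ([-0.0256, 0.9503, 0.0072], np.float64(-0.2764))
pre [565.7 -74.5 170.   91.2] ([0.2557, 1.3624, 0.0072], np.float64(-0.2764))
```

View pics/t2.png

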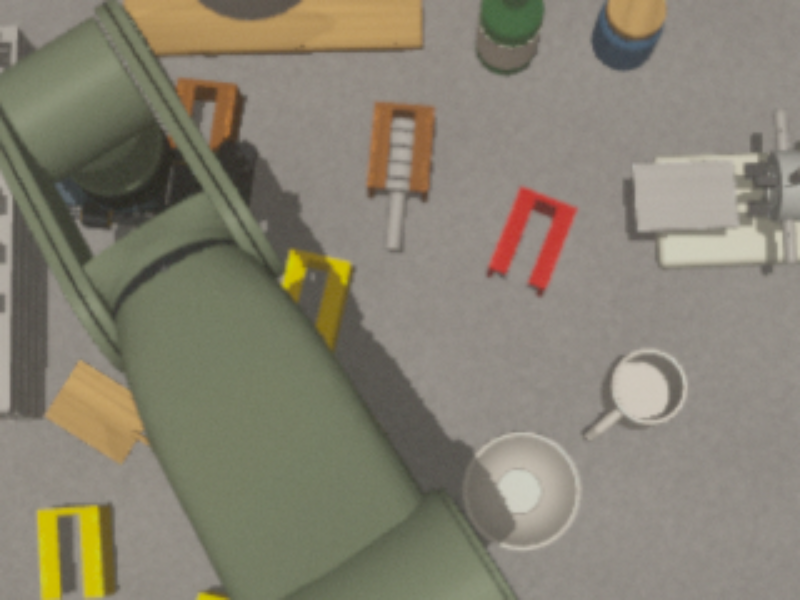

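The head is gripped at 40.0 mm. The slicer, mug and bottle haven't moved. I'll carry it over by way of a via point.

step_arm([
  [-0.02,0.1,0],
  [-0.02,0.2,0],
  [-0.02,0.3,0],
  [-0.02,0.4,0],
  [-0.02,0.5,0],
  [-0.02,0.6,0],
  [-0.02,0.7,0],
  [-0.02,0.8,0],
  [-0.02,0.9,0],
  [-0.02,0.95,0],
  [-0.02,0.95,0],
  [-0.02,0.95,0],
  [-0.02,0.95,0],
], turn=[-0.0276,-0.0552,-0.0828,-0.1104,-0.138,-0.1656,-0.1932,-0.2208,-0.2484,-0.2764,-0.2764,-0.2764,-0.2764])

```text
time_s: 10.45
ee_pos: [498.9, 58.9, 165.9]
ee_rot: [-179.9, -0.0, 91.2]
force: [0.4, -0.3, -2.5]
gripper_width: 39.6
gripper_force: 35.0
```

Run:
```python
from h import *
s=st();c=[*s["ee_pos"],s["ee_rot"][2]]
u=np.array([.021,-.9998]);L=np.array([566.8,-129])
for n,d in [("pre",15.5-75),("home",15.5)]:
  for z in(165,107):print(n,z,rel(c,(*(L+d*u),z,91.2)))
```

```text
10.45 [498.9  58.9 165.9] [-179.9   -0.    91.2] [ 0.4 -0.3 -2.5] [  5.  15. 104.   0.  61.   4.] 39.6 35.0
pre 165 ([-0.4327, 0.2134, 0.003], np.float64(-0.0001))
pre 107 ([-0.4327, 0.2134, 0.1964], np.float64(-0.0001))
home 165 ([-0.6827, 0.2135, 0.003], np.float64(-0.0001))
home 107 ([-0.6827, 0.2135, 0.1964], np.float64(-0.0001))
```

step_arm([
  [-0.1,0.05,0],
  [-0.2,0.1,0],
  [-0.3,0.15,0],
  [-0.4,0.2,0],
  [-0.433,0.2135,0],
  [-0.433,0.2135,0.06],
  [-0.433,0.2135,0.13],
  [-0.433,0.2135,0.19],
  [-0.433,0.2135,0.193],
  [-0.433,0.2135,0.193],
  [-0.433,0.2135,0.193],
], turn=[0,0,0,0,0,0,0,0,0,0,0])

```text
time_s: 11.82
ee_pos: [565.8, -69.7, 108.7]
ee_rot: [180.0, -0.0, 91.2]
force: [-0.1, 1.1, 0.3]
gripper_width: 39.9
gripper_force: 35.0
```

Run:
```python
from h import *
s=st()
cr=lambda im,x,y,w,h:cv2.resize(im[y:y+h,x:x+w],(400,300),interpolation=cv2.INTER_CUBIC)
a,b=[cams.grab_frame(n)["color"] for n in("scene","top")]
cv2.imwrite("pics/i1.png",np.hstack([cr(a,130,190,140,105),cr(b,380,120,140,105)]))
```

```text
11.82 [565.8 -69.7 108.7] [180.   -0.   91.2] [-0.1  1.1  0.3] [ -8.  23. 100.   0.  57.  -9.] 39.9 35.0
```

View pics/i1.png

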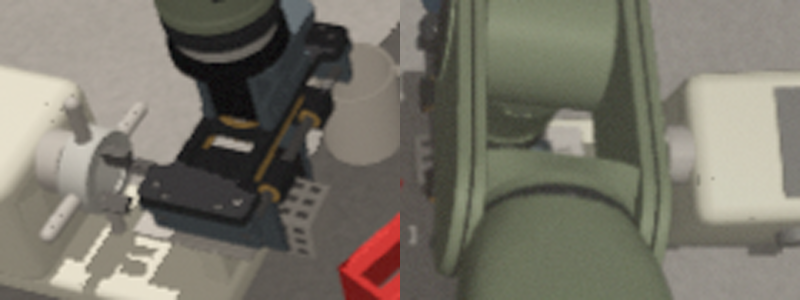

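The gripper is over the ledge with the shank in line with the open chuck, around (130,165) in the left crop. I'll push in gradually while watching the force.

step_arm([
  [-0.03,0,0],
  [-0.06,0,0],
  [-0.09,0,0],
  [-0.12,0,0],
  [-0.12,0,0],
], turn=[0,0,0,0,0])

```text
time_s: 12.55
ee_pos: [567.7, -106.6, 110.4]
ee_rot: [179.8, -0.1, 91.1]
force: [0.3, 4.7, 10.4]
gripper_width: 39.9
gripper_force: 35.0
```

step_arm([
  [-0.03,0,0],
  [-0.06,0,0.003],
  [-0.09,0,0.005],
  [-0.09,0,0.005],
], turn=[0,0,0,0])

```text
time_s: 13.05
ee_pos: [568.2, -133.5, 109.1]
ee_rot: [179.8, -0.1, 91.1]
force: [-0.9, 4.0, 10.5]
gripper_width: 39.7
gripper_force: 35.0
```

step_arm([
  [-0.015,0,-0.003],
  [-0.03,0,-0.004],
  [-0.03,0,-0.004],
], turn=[0,0,0])

```text
time_s: 13.42
ee_pos: [567.8, -143.0, 109.1]
ee_rot: [179.9, -0.0, 91.1]
force: [-0.1, 2.9, 6.9]
gripper_width: 39.7
gripper_force: 35.0
```

step_arm([
  [-0.007,0,0],
  [-0.013,0,0],
  [-0.013,0,0],
], turn=[0,0,0])

```text
time_s: 13.8
ee_pos: [567.8, -145.3, 109.1]
ee_rot: [179.9, -0.2, 91.1]
force: [0.9, 8.2, 6.4]
gripper_width: 40.0
gripper_force: 35.0
```

step_arm([
  [-0.006,0,0],
  [-0.012,0,0],
  [-0.012,0,0],
], turn=[0,0,0])

```text
time_s: 14.18
ee_pos: [567.8, -145.4, 109.1]
ee_rot: [179.9, -0.5, 91.1]
force: [0.2, 18.6, 8.2]
gripper_width: 40.0
gripper_force: 35.0
```

Run:
```python
from h import *
s=st()
a=cams.grab_frame("scene")["color"]
cv2.imwrite("pics/i2.png",cv2.resize(a[190:310,120:280],(800,600),interpolation=cv2.INTER_CUBIC))
```

```text
14.18 [ 567.8 -145.4  109.1] [179.9  -0.5  91.1] [ 0.2 18.6  8.2] [-16.  25.  98.   1.  58. -17.] 40.0 35.0
```

View pics/i2.png

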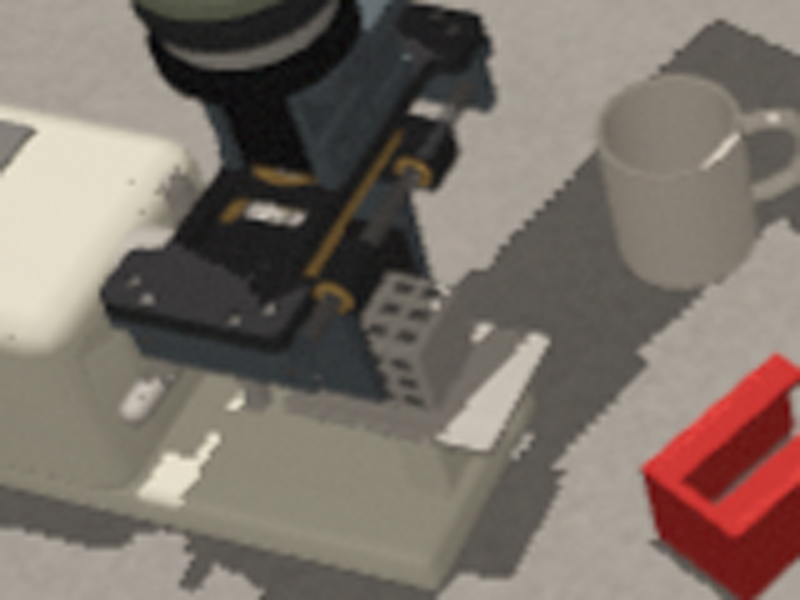

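The push stalled at y=−145.4 against a computed home of −144.5, with the force rising to 19 N. The shank has bottomed and the head lies on the ledge. I'll relax, release and lift.

step_arm([
  [0.012,0,0],
  [0.016,0,0],
  [0.016,0,0],
], turn=[0,0,0])

```text
time_s: 14.6
ee_pos: [567.9, -145.3, 109.2]
ee_rot: [179.9, -0.0, 91.2]
force: [0.7, 4.1, 6.3]
gripper_width: 39.6
gripper_force: 35.0
```

step_arm([
  [0,0,0],
  [0,0,0],
  [0,0,0],
  [0,0,0],
  [0,0,-0.1],
  [0,0,-0.25],
  [0,0,-0.4],
  [0,0,-0.4],
  [0,0,-0.4],
], turn=[0,0,0,0,0,0,0,0,0], fingers=-1)

```text
time_s: 15.72
ee_pos: [566.8, -144.9, 227.6]
ee_rot: [-179.9, -0.0, 91.2]
force: [-1.2, -0.5, -0.3]
gripper_width: 91.3
gripper_force: 0.0
```

Run:
```python
from h import *
s=st();c=[*s["ee_pos"],s["ee_rot"][2]]
O=np.array([568.7,-217.5]);v=np.array([.9998,.021]) # drive +y
def tip(x,h): return (*(O+x*v),h+11,91.2)
for n,t in [("over",tip(40,210)),("down",tip(40,158))]: print(n,np.round(t,1),rel(c,t))
cr=lambda im,x,y,w,h:cv2.resize(im[y:y+h,x:x+w],(400,300),interpolation=cv2.INTER_CUBIC)
a,b=[cams.grab_frame(n)["color"] for n in("scene","top")]
cv2.imwrite("pics/i3.png",np.hstack([cr(a,110,190,140,105),cr(b,380,120,140,105)]))
```

```text
15.72 [ 566.8 -144.9  227.6] [-179.9   -0.    91.2] [-1.2 -0.5 -0.3] [-15.  19.  88.  -0.  73. -17.] 91.3 0.0
over [ 608.7 -216.7  221.    91.2] ([-0.2421, 0.1345, 0.0219], np.float64(0.0))
down [ 608.7 -216.7  169.    91.2] ([-0.2421, 0.1345, 0.1952], np.float64(0.0))
```

View pics/i3.png

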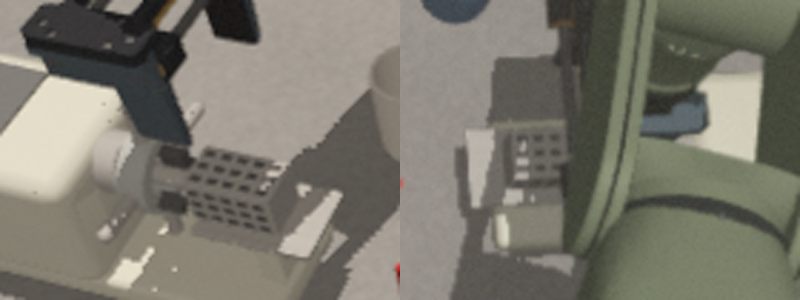

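The grater sits home, with its head just clear of the jaws at about (190,170) in the left crop. The fingers are clear of it. Next I'll shut the fingers and go to the +x side of the upright spoke.

step_arm([
  [0,0.07,0],
  [0,0.134,0],
  [-0.08,0.134,0],
  [-0.16,0.134,0],
  [-0.242,0.134,0],
  [-0.242,0.134,0],
  [-0.242,0.134,0.02],
  [-0.242,0.134,0.02],
], turn=[0,0,0,0,0,0,0,0], fingers=1, force=20)

```text
time_s: 16.82
ee_pos: [608.6, -216.0, 221.6]
ee_rot: [-179.9, -0.1, 91.2]
force: [0.5, -0.1, -0.4]
gripper_width: 13.7
gripper_force: 0.0
```

```bash
cat >> h.py <<'E'
O=np.array([568.7,-217.5]);V=np.array([.9998,.021])
def tip(x,h): return (*(O+x*V),h+11,91.2)
def arc(th,r=58):
    t=np.radians(th);return tip(-r*np.sin(t)+6*np.cos(t)+13.5,110+r*np.cos(t)+6*np.sin(t))
E
python3 - <<'E'
from h import *
s=st();c=[*s["ee_pos"],s["ee_rot"][2]]
print("down",rel(c,tip(40,168)))
for th in range(0,80,5): print(th,rel(c,arc(th))[0])
E
```

```text
16.82 [ 608.6 -216.   221.6] [-1.799e+02 -1.000e-01  9.120e+01] [ 0.5 -0.1 -0.4] [-21.  25.  80.   0.  75. -22.] 13.7 0.0
down ([-0.0021, 0.0004, 0.1418], np.float64(0.0001))
0 [-0.0021, -0.0679, 0.1418]
5 [-0.0021, -0.0848, 0.1408]
10 [-0.0021, -0.1018, 0.1413]
15 [-0.0021, -0.1186, 0.1433]
20 [-0.0021, -0.1352, 0.1467]
25 [-0.002, -0.1515, 0.1515]
30 [-0.002, -0.1673, 0.1577]
35 [-0.002, -0.1824, 0.1653]
40 [-0.002, -0.1969, 0.1742]
45 [-0.002, -0.2105, 0.1843]
50 [-0.002, -0.2232, 0.1956]
55 [-0.002, -0.2348, 0.2079]
60 [-0.002, -0.2453, 0.2212]
65 [-0.002, -0.2547, 0.2353]
70 [-0.002, -0.2627, 0.2503]
75 [-0.002, -0.2695, 0.2658]
```

step_arm([
  [0,0,0.05],
  [0,0,0.1],
  [0,0,0.14],
  [0,0,0.14],
  [0,-0.03,0.14],
  [0,-0.068,0.142],
  [0,-0.085,0.141],
  [0,-0.102,0.141],
  [0,-0.119,0.143],
  [0,-0.135,0.147],
  [0,-0.151,0.151],
  [0,-0.151,0.151],
], turn=[0,0,0,0,0,0,0,0,0,0,0,0])

```text
time_s: 18.32
ee_pos: [563.3, -217.8, 176.9]
ee_rot: [-180.0, 0.0, 91.2]
force: [1.9, -1.1, 2.5]
gripper_width: 0.2
gripper_force: 1.2
```

step_arm([
  [0,-0.016,0.007],
  [0,-0.031,0.014],
  [0,-0.046,0.023],
  [0,-0.06,0.033],
  [0,-0.072,0.045],
  [0,-0.084,0.057],
  [0,-0.094,0.07],
  [0,-0.104,0.084],
  [0,-0.112,0.099],
  [0,-0.118,0.115],
  [0,-0.118,0.115],
], turn=[0,0,0,0,0,0,0,0,0,0,0])

```text
time_s: 19.7
ee_pos: [526.3, -218.1, 141.4]
ee_rot: [-179.8, -0.1, 91.2]
force: [-0.5, -0.0, 0.6]
gripper_width: 0.9
gripper_force: 0.3
```

Run:
```python
from h import *
s=st()
a=cams.grab_frame("scene")["color"]
cv2.imwrite("pics/i4.png",cv2.resize(a[170:290,100:260],(800,600),interpolation=cv2.INTER_CUBIC))
```

```text
19.7 [ 526.3 -218.1  141.4] [-1.798e+02 -1.000e-01  9.120e+01] [-0.5 -0.   0.6] [-24.  22.  97.  -0.  61. -25.] 0.9 0.3
```

View pics/i4.png

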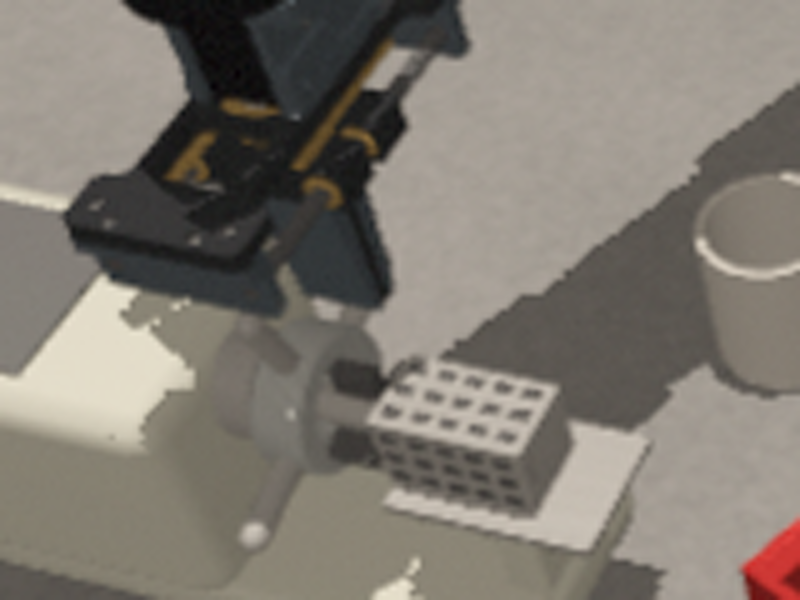

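The first stroke has turned the sleeve by about 70°. The next spoke leans to +x at about (265,345), and the grater is still home and level. For stroke 2 I'll lift over and come down behind the next spoke.

step_arm([
  [0,0,-0.15],
  [0,0,-0.3],
  [0,0.15,-0.3],
  [0,0.3,-0.3],
  [0,0.345,-0.3],
  [0,0.345,-0.2],
  [0,0.345,-0.1],
  [0,0.345,-0.1],
  [0,0.345,-0.1],
], turn=[0,0,0,0,0,0,0,0,0])

```text
time_s: 20.88
ee_pos: [631.9, -216.4, 173.4]
ee_rot: [180.0, 0.0, 91.2]
force: [-0.1, -0.6, -0.3]
gripper_width: 0.7
gripper_force: 0.0
```

Run:
```python
from h import *
s=st();c=[*s["ee_pos"],s["ee_rot"][2]]
for th in range(-25,80,5): print(th,rel(c,arc(th))[0])
```

```text
20.88 [ 631.9 -216.4  173.4] [180.    0.   91.2] [-0.1 -0.6 -0.3] [-20.  29.  81.   0.  71. -21.] 0.7 0.0
-25 [0.0009, -0.0659, 0.008]
-20 [0.0009, -0.0808, -0.0001]
-15 [0.0009, -0.0964, -0.0068]
-10 [0.0009, -0.1125, -0.0122]
-5 [0.0009, -0.129, -0.0161]
0 [0.0009, -0.1457, -0.0186]
5 [0.0009, -0.1627, -0.0196]
10 [0.0009, -0.1796, -0.0191]
15 [0.0009, -0.1965, -0.0172]
20 [0.0009, -0.2131, -0.0138]
25 [0.0009, -0.2293, -0.0089]
30 [0.0009, -0.2451, -0.0027]
35 [0.0009, -0.2603, 0.0049]
40 [0.0009, -0.2747, 0.0138]
45 [0.0009, -0.2883, 0.0239]
50 [0.0009, -0.301, 0.0352]
55 [0.0009, -0.3126, 0.0475]
60 [0.0009, -0.3232, 0.0608]
65 [0.0009, -0.3325, 0.0749]
70 [0.0009, -0.3406, 0.0898]
75 [0.0008, -0.3473, 0.1054]
```

step_arm([
  [0,-0.04,0],
  [0,-0.066,0],
  [0,-0.081,0],
  [0,-0.096,-0.007],
  [0,-0.113,-0.012],
  [0,-0.129,-0.016],
  [0,-0.146,-0.019],
  [0,-0.163,-0.02],
  [0,-0.18,-0.019],
  [0,-0.196,-0.017],
  [0,-0.213,-0.014],
  [0,-0.229,-0.009],
  [0,-0.245,-0.003],
  [0,-0.26,0.005],
  [0,-0.26,0.005],
], turn=[0,0,0,0,0,0,0,0,0,0,0,0,0,0,0])

```text
time_s: 22.75
ee_pos: [552.8, -217.9, 170.4]
ee_rot: [-179.9, -0.0, 91.2]
force: [1.2, -1.4, 1.6]
gripper_width: 0.4
gripper_force: 0.9
```

step_arm([
  [0,-0.015,0.009],
  [0,-0.028,0.019],
  [0,-0.028,0.019],
], turn=[0,0,0])

```text
time_s: 23.12
ee_pos: [544.7, -218.0, 164.9]
ee_rot: [-179.9, -0.0, 91.2]
force: [1.6, -0.5, 2.8]
gripper_width: 0.5
gripper_force: 1.2
```

step_arm([
  [0,-0.006,0.005],
  [0,-0.012,0.011],
  [0,-0.012,0.011],
], turn=[0,0,0])

```text
time_s: 23.5
ee_pos: [541.5, -218.0, 161.9]
ee_rot: [-180.0, -0.0, 91.2]
force: [0.6, 0.6, 5.3]
gripper_width: 0.4
gripper_force: 1.8
```

step_arm([
  [0,-0.006,0.006],
  [0,-0.012,0.012],
  [0,-0.012,0.012],
], turn=[0,0,0])

```text
time_s: 23.88
ee_pos: [537.8, -218.1, 158.3]
ee_rot: [-180.0, -0.0, 91.2]
force: [-0.2, -0.2, 5.0]
gripper_width: 0.4
gripper_force: 2.0
```

step_arm([
  [0,-0.005,0.007],
  [0,-0.01,0.013],
  [0,-0.01,0.013],
], turn=[0,0,0])

```text
time_s: 24.25
ee_pos: [534.9, -218.2, 154.7]
ee_rot: [-180.0, -0.0, 91.2]
force: [0.4, -0.0, 6.1]
gripper_width: 0.6
gripper_force: 2.5
```

step_arm([
  [0,-0.005,0.007],
  [0,-0.009,0.014],
  [0,-0.009,0.014],
], turn=[0,0,0])

```text
time_s: 24.62
ee_pos: [532.5, -218.3, 150.7]
ee_rot: [180.0, 0.0, 91.2]
force: [0.7, -0.4, 6.7]
gripper_width: 0.5
gripper_force: 3.1
```

step_arm([
  [0,-0.004,0.007],
  [0,-0.008,0.015],
  [0,-0.008,0.015],
], turn=[0,0,0])

```text
time_s: 25.0
ee_pos: [529.9, -218.4, 146.6]
ee_rot: [-180.0, 0.0, 91.2]
force: [-0.5, -0.2, 8.6]
gripper_width: 0.4
gripper_force: 4.1
```

step_arm([
  [0,-0.005,0.006],
  [0,-0.01,0.013],
  [0,-0.01,0.013],
], turn=[0,0,0])

```text
time_s: 25.38
ee_pos: [527.8, -218.4, 143.1]
ee_rot: [179.9, 0.0, 91.2]
force: [0.5, 0.9, 9.9]
gripper_width: 0.5
gripper_force: 4.8
```

step_arm([
  [0,-0.004,0.007],
  [0,-0.008,0.013],
  [0,-0.008,0.013],
], turn=[0,0,0])

```text
time_s: 25.75
ee_pos: [526.2, -218.5, 139.6]
ee_rot: [179.8, 0.0, 91.2]
force: [1.4, 0.6, 10.9]
gripper_width: 0.3
gripper_force: 5.5
```

Force has risen steadily to 11 N, about 0.6 N m. As a check I'll take a fresh hold on the next spoke and confirm it resists.

step_arm([
  [0,0,-0.15],
  [0,0,-0.3],
  [0,0.15,-0.3],
  [0,0.3,-0.3],
  [0,0.3,-0.3],
  [0,0.3,-0.2],
  [0,0.3,-0.12],
  [0,0.3,-0.12],
  [0,0.3,-0.12],
], turn=[0,0,0,0,0,0,0,0,0])

```text
time_s: 26.88
ee_pos: [613.5, -216.4, 173.1]
ee_rot: [-179.8, -0.1, 91.2]
force: [0.2, -0.3, -0.1]
gripper_width: 0.0
gripper_force: 0.3
```

step_arm([
  [0,-0.02,0],
  [0,-0.04,0],
  [0,-0.05,0],
  [0,-0.05,0],
], turn=[0,0,0,0])

```text
time_s: 27.38
ee_pos: [604.2, -216.9, 177.7]
ee_rot: [179.2, 0.1, 91.2]
force: [9.6, 1.3, 4.6]
gripper_width: 0.6
gripper_force: 5.1
```

step_arm([
  [0,-0.01,0],
  [0,-0.02,0],
  [0,-0.02,0],
], turn=[0,0,0])

```text
time_s: 27.75
ee_pos: [599.9, -217.0, 179.1]
ee_rot: [178.9, 0.1, 91.2]
force: [12.5, 2.8, 8.4]
gripper_width: 0.4
gripper_force: 6.3
```

step_arm([
  [0,-0.01,0],
  [0,-0.02,0],
  [0,-0.02,0],
], turn=[0,0,0])

```text
time_s: 28.12
ee_pos: [595.2, -217.2, 180.4]
ee_rot: [178.7, 0.2, 91.2]
force: [13.0, 3.8, 11.7]
gripper_width: 0.6
gripper_force: 7.2
```

The new spoke gives 13 N of resistance at about 60–70 mm, roughly 0.65 N m, so it is tight. I'll back off and lift clear.

step_arm([
  [0,0.05,0],
  [0,0.1,0],
  [0,0.1,-0.15],
  [0,0.1,-0.3],
  [0,0.1,-0.3],
  [0,0.1,-0.3],
  [0,0.1,-0.3],
], turn=[0,0,0,0,0,0,0])

```text
time_s: 29.0
ee_pos: [616.8, -216.3, 261.7]
ee_rot: [-179.8, -0.1, 91.2]
force: [0.4, 0.3, 0.7]
gripper_width: 0.8
gripper_force: 0.0
```

Run:
```python
from h import *
s=st()
print(env.job_done())
```

```text
29.0 [ 616.8 -216.3  261.7] [-1.798e+02 -1.000e-01  9.120e+01] [0.4 0.3 0.7] [-20.  25.  74.  -0.  81. -22.] 0.8 0.0
the job is handed in; nothing more can be done
None
```

I handed the job in at 29 s: the grater's shank is fully home in the chuck and I tightened the sleeve to about 0.6 N m; the hand-in returned no verdict, and I couldn't measure the jaw forces directly.

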